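# Open the studio's dial-locked tool tin

### The job

Open the red tool tin: first turn the blue dial to 4 and then the yellow dial to 2, feeling slowly around each number until the catch falls in and the green lid jumps out a little, and then slide the lid all the way open by its black handle and let go. The lock is worn and delicate: use light force only, never turn a dial on once it has caught and never pull at the lid while it is still locked. Leave everything else on the table where it is.

Things in the scene. Friction and masses are not known exactly. Their poses are not given: they have to be found in the camera images.
- tin: red tin, 210 (x) x 370 (y) x 90 mm high, fixed; origin at the centre of its underside, z up. Its -y end (y -0.18 to -0.03) is a fixed white deck 90 mm up with two dials: blue at tin x -0.055, y -0.11, yellow at x 0.055, y -0.11, with groups of 1 to 5 black dots round the +x side of each. The green lid covers the rest and slides out over the +y end
- knob_a: knob of the blue dial: an upright bar 44 (its x) x 14 (its y) x 28 mm high on a steel disc 50 mm across and 6 mm thick; bar top 34 mm above the deck. Its frame turns with it: origin on the axis at deck height, z up, +x towards its pointer (the end of the bar with a white stripe on top). Pinch it across its 14 mm width
- grip_a (a point): on the blue dial's axis, 29 mm above the deck: TCP height to pinch the bar; axes as the knob. The lock is worn: the catch falls in anywhere up to 0.3 rad to either side of the code number's mark, in a place only about 0.09 rad wide: feel for it by turning slowly across the mark. Once in, the lid has jumped and the dial is held, with about 0.09 rad of play in all to a hard stop: turn no further
- dial_a (a joint): angle of the blue dial, rad, growing counter-clockwise seen from above; limits -0.15 to 2.65; friction about 0.05 N m. Number n (n dots) is at 0.6*(n-1); at 0 (number 1) the pointer is 1.2 rad clockwise of the tin's +x. Code number 4 (1.8 rad); starts between 0.6 and 1.3 rad.
- knob_b: knob of the yellow dial, the same shape and frame as the blue one
- grip_b (a point): on the yellow dial's axis, 29 mm above the deck: TCP height to pinch the bar. Its catch is worn in the same way (up to 0.3 rad either side of its mark), and it can fall in only after the blue one's has
- dial_b (a joint): angle of the yellow dial, rad, growing counter-clockwise seen from above; limits -0.15 to 2.65; friction about 0.05 N m. Number n (n dots) is at 0.6*(n-1); at 0 (number 1) the pointer is 1.2 rad clockwise of the tin's +x. Code number 2 (0.6 rad); starts between 1.1 and 1.8 rad.
- lid_panel: green sliding lid, 196 (x) x 208 (y) x 6 mm, its top about flush with the deck, same axes as the tin; it carries a black handle bar 70 (x) x 14 (y) mm that stands 30 mm above it
- lid_grip (a point): point on the middle of the black handle bar, 8 mm below its top and 22 mm above the lid: a good height for the TCP; pinch the bar across its 14 mm (the tin's y)
- lid (a joint): how far the lid is open along the tin's +y, m: 0 to 0.001 locked, about 0.0065 when the blue catch has fallen in, 0.0125 to 0.0145 when both have, 0.07 fully open at its stop. A spring (about 3 N) pushes it the first 13 mm; then it is drawn by hand against light drag (0.7 N plus 25 N per m/s) and stays where it is left
- bowl: bystander: terracotta bowl, 100 mm across, 50 high
- jar: bystander: blue glaze jar with white cap, 56 mm across, 85 high
- phone: bystander: black phone lying flat, 105 x 50 x 12 mm
- knife: bystander: wooden potter's spatula lying flat
- brush: bystander: wooden brush lying flat
- rib: bystander: dark wooden rib (flat board), 110 x 55 x 8 mm
- cup: bystander: white cup, 72 mm across, 80 high

How it is judged:
By the outcome, as a careful person would: the job done as asked, in the order asked, and still so for the second after the job is handed in, with the robot touching nothing.
It also fails if it takes over 67 s, if anything falls off the work surface, if the arm or the gripper's body presses on something with over 40 N, if the wrist force passes 120 N, or if a joint passes its speed limit or range.

### The arm

A 6-joint arm with a two-finger parallel gripper is mounted at the origin on the work surface. World frame = base frame: x ahead of the robot, y to its left, z up, the work surface at z = 0. Lengths are in m, angles in rad, forces in N, time in s.
With the tool pointing down it reaches from about 0.425 to 0.95 m from the base axis. Payload 3.5 kg.
Tool frame: the origin (TCP) lies between the finger pads, 19 mm behind the fingertips; this is the grasp point; z points along the fingers, y is the line along which they close (so a half turn about z gives the same grasp; the last joint's range is limited). The gripper opens to 85 mm and grips with 20 to 120 N. Pads are 22 mm wide; open, the fingers measure 114 mm over their backs; the gripper's body (76 mm by 85 mm) begins 54 mm behind the grasp point. The pads swing forward as they close: fully open they stand 13 mm farther back than shut.
Start: joints at [1.091, 0.286, 1.577, -0, 1.279, -0.15], TCP at [0.219, 0.639, 0.25] pointing down, gripper open.
Joint ranges: [-2.77, 2.77], [-0.9, 2.22], [0.21, 2.48], [-1.53, 4.67], [0.24, 2.81], [-2.84, 2.84]. Speed limits (rad/s): [2.79, 2.79, 3.14, 3.14, 3.14, 3.14].

### API

Orientations are given as a unit quaternion [x, y, z, w].
In Python, from plant import ctrl gives the robot as it stands. The module is installed in compiled form; this text tells all that it offers.
- The arm moves only by the tool send_rows, never from a script. Its argument "rows" is text: rows parted by semicolons, each of 7 numbers parted by spaces: the turn, a rotation vector about the tool's x, y, z in degrees, then the shift along the tool's x, y, z in mm, then the opening, from -1 (shut) to 1 (fully open). A call has 1 to 8 rows; each row is the pose to reach, as a shift and turn from the pose commanded when the call began, along the tool's axes at that moment; what a row does not reach only later rows make up. A row lasts 1/8 s, in which the tool goes at most 62.5 mm and 10.7 degrees, less where a joint would pass 70% of its speed; a pose out of reach is approached as far as the arm can. A call with a gripper value outside its range is refused whole. The fingers move at their own pace and stop on an object; "grip_force" is the grip in N (left out, the last holds). Time passes only in rows, so rows that repeat a pose let the fingers close. It gives the time, the measured TCP pose, the force, the opening and the grip force at its end, in the units of the state.
- ctrl.get_state(): the state, without advancing time (a new reading comes with each control period).
- ctrl.read_camera(name): name is "scene" or "top" or "wrist"; returns a dict with "color" (400x640x3 uint8, red, green, blue), "fx", "fy", "cx", "cy" (pixels), "extrinsics" (4x4, takes a point from world to camera coordinates). Camera axes: x right, y down, z forward; pixel columns grow to the right and rows downward; lengths in m; the calibration is good to about 2 mm. A picture is of the moment at which its call begins. There is no depth.
- ctrl.sign_off(): hands the job in; it is judged then, once.
Trained networks look in a picture, given as the dict that the camera call returned (one of the last four; its "shot" number tells which), for a name from the list of things; names that differ only in an ending like _2 or _b are one class to them, and where a whole thing is asked for, a point or a joint stands for the part that bears it (a point fixed in the world has none). Each returns a list of dicts, best first, with "p" (0 to 1); they miss things now and then, are a little off and sometimes report something else, mostly with a low value. They report only what shows in the picture. A call takes as long as a camera call.
- ctrl.look_for(picture, target): "position" ([x, y, z] in m, in the coordinates of the camera as it stood for that picture, good to about 4 mm: the middle of the surface that is visible of it).
The state is a dict: "time": time; "qpos": joint angles; "dq": joint speeds; "joint_efforts": joint torques, N m; "eef_pos": TCP position; "tcp_rot": TCP orientation; "contact_force": force on the tool from outside, world axes, zero at the start; "wrist_torque": the same for the moment, N m; "opening": opening from 0.0 (shut) to 1.0 (fully open); "finger_force": force on a finger pad.
Only numpy, scipy, OpenCV 4.12 (cv2) and the standard library are available. Lean on these libraries where they do the work, as an engineer would, in place of code of your own. Each camera call takes 0.05 s, during which the arm holds its last target. There are 200 camera calls.

## Working session

There is one attempt and no reset: what is moved stays moved. The work goes in short steps, Python scripts to look and compute and a tool call to move; the robot and the scene stay as the last step left them, time stands still between calls to the robot, and variables do not carry over. Pictures are saved under pics/ and viewed, at most 10 in all, crops included, and the job is handed in when it is done.

Besides the shell and the picture viewer there is one more tool, called after "Request:" as name(argument=value, ...), one argument or row to a line, values as JSON. send_rows: Moves the arm, as the interface text tells. Its arguments: {"type":"object","properties":{"rows":{"type":"string"},"grip_force":{"type":"number"}},"required":["rows"]}

```bash
mkdir -p pics; cat > h.py <<'E'
import numpy as np, cv2
from plant import ctrl
from scipy.spatial.transform import Rotation as R
def snap(n,f=None):
    d=ctrl.read_camera(n)
    if f: cv2.imwrite('pics/'+f,d['color'][:,:,::-1])
    return d
def w(d,p):
    E=np.array(d['extrinsics']);return E[:3,:3].T@(np.array(p)-E[:3,3])
def px(d,P):
    E=np.array(d['extrinsics']);c=E[:3,:3]@np.array(P)+E[:3,3];return np.array([d['fx']*c[0]/c[2]+d['cx'],d['fy']*c[1]/c[2]+d['cy']])
def ray(d,u,v,z):
    E=np.array(d['extrinsics']);o=-E[:3,:3].T@E[:3,3];r=E[:3,:3].T@np.array([(u-d['cx'])/d['fx'],(v-d['cy'])/d['fy'],1]);return o+r*(z-o[2])/r[2]
def st():
    s=ctrl.get_state()
    for k in s: print(k,np.round(s[k],4))
E
python3 - <<'E'
from h import *
st()
ds={n:snap(n,n+'1.png') for n in('scene','top','wrist')}
for n,d in ds.items():
    print(n,np.round(d['extrinsics'],3).tolist(),d['fx'],d['cx'],d['cy'])
    for t in('tin','knob_a','lid_panel','lid_grip'):
        for r in ctrl.look_for(d,t)[:3]: print(n,t,round(r['p'],2),np.round(w(d,r['position']),3))
cv2.imwrite('pics/st.png',np.hstack([cv2.resize(ds['scene']['color'],(400,250)),cv2.resize(ds['wrist']['color'],(400,250))])[:,:,::-1])
E
```

```text
time 0.0
qpos [ 1.091   0.2872  1.5782 -0.      1.2786 -0.15  ]
dq [ 0.003   0.0003  0.0012  0.0002  0.002  -0.0008]
joint_efforts [ 5.00000e-04 -4.05981e+01 -2.92624e+01 -1.00000e-04  5.90000e-03
  0.00000e+00]
eef_pos [0.2183 0.6381 0.2486]
tcp_rot [ 1.641e-01  9.864e-01 -1.100e-03 -4.000e-04]
contact_force [ 0.7752 -0.1187 -0.6044]
wrist_torque [ 0.0364 -0.0135  0.0067]
finger_force 0.0
opening 1.0002
scene [[-0.69, 0.724, -0.011, 0.4], [0.505, 0.471, -0.723, -0.237], [-0.518, -0.505, -0.69, 1.233], [0.0, 0.0, 0.0, 1.0]] 375.9028834383373 321.5369837063901 198.23163428675613
scene tin 0.68 [ 0.595 -0.03   0.086]
scene tin 0.66 [0.561 0.019 0.088]
scene knob_a 0.59 [ 0.639 -0.165  0.096]
scene lid_panel 0.67 [0.562 0.019 0.093]
scene lid_grip 0.58 [0.561 0.02  0.087]
top [[-0.004, -1.0, 0.008, 0.0], [-0.994, 0.003, -0.114, 0.577], [0.114, -0.009, -0.993, 1.033], [0.0, 0.0, 0.0, 1.0]] 417.82430513473423 321.1824087647053 206.026023068287
top tin 0.86 [ 0.557 -0.071  0.091]
top tin 0.3 [ 0.434 -0.178  0.011]
top knob_a 0.63 [ 0.524 -0.184  0.096]
top lid_panel 0.62 [ 0.538 -0.001  0.089]
top lid_grip 0.86 [ 0.541 -0.     0.094]
wrist [[0.323, 0.946, -0.002, -0.674], [0.895, -0.305, 0.325, -0.041], [0.307, -0.107, -0.946, 0.38], [0.0, 0.0, 0.0, 1.0]] 276.6348088696929 319.22626841190913 203.58497867382385
wrist tin 0.77 [0.428 0.057 0.014]
```

View pics/top1.png

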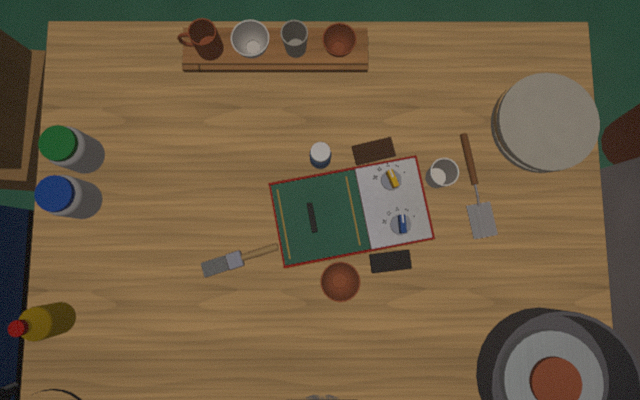

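View pics/st.png

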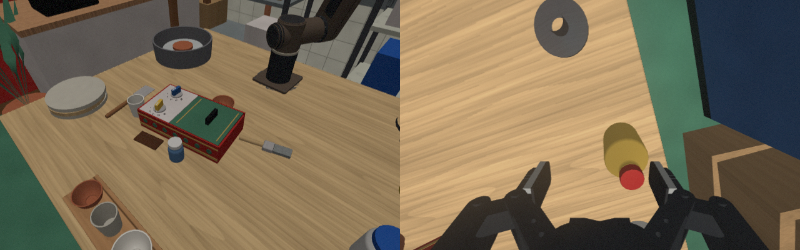

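The top view shows the tin with corners near (270,184), (416,156), (434,239) and (285,266). The blue dial is at (401,224), the yellow dial at (391,180) and the handle at (312,217).

```bash
python3 - <<'E'
from h import *
d=snap('top')
C=np.array([ray(d,u,v,0.09)[:2] for u,v in((270,184),(416,156),(434,239),(285,266))])
L=np.array([[.105,.185],[.105,-.185],[-.105,-.185],[-.105,.185]])
def fit(L,C):
    l=L-L.mean(0);c=C-C.mean(0);a=np.arctan2((l[:,0]*c[:,1]-l[:,1]*c[:,0]).sum(),(l*c).sum())
    Q=np.array([[np.cos(a),-np.sin(a)],[np.sin(a),np.cos(a)]]);return a,C.mean(0)-Q@L.mean(0),Q
a,t,Q=fit(L,C);print(a,t,C.round(3).tolist(),(C-(L@Q.T+t)).round(4).tolist())
for n,p in(('a',(-.055,-.11)),('b',(.055,-.11))):
    P=Q@p+t;print(n,P.round(4),px(d,[*P,.09]),px(d,[*P,.12]))
for n,u,v,z in(('handle',312,217,.12),):print(n,ray(d,u,v,z))
s=ctrl.get_state();T=R.from_quat(s['tcp_rot']).as_matrix();print('T',T.round(3).tolist())
e=snap('wrist');E=e['extrinsics'];E=np.array(E);print('cam in tool',T.T@(-E[:3,:3].T@E[:3,3]-s['eef_pos']),'optical axis in tool',T.T@E[2,:3])
# target TCP over deck/lid: delta in tool axes
for tgt in((.56,-.09,.30),):print(T.T@(np.array(tgt)-s['eef_pos'])*1000)
im=cv2.resize(d['color'][150:250,340:440],(600,600),interpolation=cv2.INTER_CUBIC);cv2.imwrite('pics/dial.png',im[:,:,::-1])
E
```

```text
0.1820567266791804 [ 0.55896671 -0.07479222] [[0.625, 0.122], [0.693, -0.235], [0.49, -0.272], [0.428, 0.085]] [[-0.0039, -0.0038], [-0.0024, 0.003], [0.0009, 0.004], [0.0054, -0.0032]]
a [ 0.5248 -0.1929] [400.79776307 224.67783159] [403.33775981 223.78815537]
b [ 0.633 -0.173] [391.47501716 180.33934206] [393.7024879  178.12234329]
handle [0.5414764  0.02022747 0.12      ]
T [[-0.946, 0.324, 0.0], [0.324, 0.946, 0.0], [-0.0, 0.0, -1.0]]
cam in tool [ 0.08462892 -0.00026116 -0.1222836 ] optical axis in tool [-3.25071878e-01  2.84310375e-04  9.45689269e-01]
[-558.97845759 -578.82766921  -49.93829251]
```

View pics/dial.png

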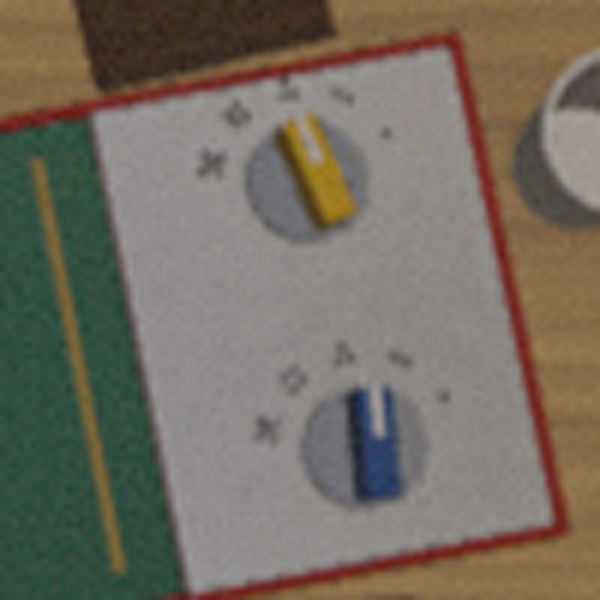

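Request:
send_rows(
  rows="0 0 85 -390 -329 -71 1;0 0 85 -390 -329 -71 1;0 0 85 -390 -329 -71 1;0 0 85 -390 -329 -71 1;0 0 85 -390 -329 -71 1;0 0 85 -390 -329 -71 1;0 0 85 -390 -329 -71 1;0 0 85 -390 -329 -71 1",
)

```text
time: 1.85
eef_pos: [0.474, 0.2121, 0.3197]
tcp_rot: [0.789, 0.614, 0.001, 0.0]
contact_force: [0.8, 0.0, 0.1]
opening: 1.002
finger_force: 0.0
```

```bash
cat >> h.py <<'E'
def go(tgt,head):  # tool-frame delta to pose with tool x heading 'head' (rad), pointing down
    s=ctrl.get_state();T=R.from_quat(s['tcp_rot']);Z=np.array([[np.cos(head),np.sin(head),0],[np.sin(head),-np.cos(head),0],[0,0,-1]]).T.reshape(3,3)
    Z=np.column_stack([[np.cos(head),np.sin(head),0],[np.sin(head),-np.cos(head),0],[0,0,-1]])
    print('t',s['time'],'turn',np.degrees((T.inv()*R.from_matrix(Z)).as_rotvec()).round(2),'shift',(T.inv().apply(np.array(tgt)-s['eef_pos'])*1000).round(1),'q',np.round(s['qpos'],2))
E
python3 -c "
from h import *
go((.50,-.17,.32),.1)"
```

```text
t 1.85 turn [ 3.000e-02 -7.000e-02  7.005e+01] shift [-364.   119.1   -0.5] q [ 0.23 -0.11  1.87  0.    1.38  0.47]
```

Request:
send_rows(
  rows="0 0 70 -364 119 0 1;0 0 70 -364 119 0 1;0 0 70 -364 119 0 1;0 0 70 -364 119 0 1;0 0 70 -364 119 0 1;0 0 70 -364 119 0 1;0 0 70 -364 119 0 1;0 0 70 -364 119 0 1",
)

```text
time: 2.85
eef_pos: [0.5012, -0.169, 0.3188]
tcp_rot: [0.999, 0.053, -0.0, -0.0]
contact_force: [0.3, 0.3, 0.7]
opening: 0.998
finger_force: 0.0
```

```bash
python3 - <<'E'
from h import *
st()
d=snap('wrist','w2.png');cv2.imwrite
for n,P in(('a',(.5248,-.1929)),('b',(.633,-.173))): print(n,px(d,[*P,.09]),px(d,[*P,.124]))
for t in('knob_a','grip_a','lid_grip','lid_panel'):
    for r in ctrl.look_for(d,t)[:3]: print(t,round(r['p'],2),np.round(w(d,r['position']),3))
E
```

```text
time 2.85
qpos [-5.1720e-01 -8.6200e-02  1.8539e+00  1.0000e-04  1.3742e+00  9.4800e-01]
dq [ 0.0353 -0.0155  0.0097  0.006   0.002  -0.0206]
joint_efforts [ -0.8314 -26.3075 -30.3072  -0.0481  -0.0311   0.1138]
eef_pos [ 0.5012 -0.169   0.3188]
tcp_rot [ 9.986e-01  5.280e-02 -1.000e-04 -1.000e-04]
contact_force [0.2677 0.326  0.6836]
wrist_torque [ 0.0224  0.0132 -0.0114]
finger_force 0.0
opening 0.9983
a [340.00654612 160.03377048] [342.08003954 165.21721866]
b [335.07117755  64.47027817] [336.84684848  59.50056625]
knob_a 0.9 [ 0.633 -0.166  0.097]
knob_a 0.82 [ 0.528 -0.189  0.098]
knob_a 0.23 [ 0.662 -0.319  0.049]
grip_a 0.78 [ 0.639 -0.168  0.094]
grip_a 0.73 [ 0.53  -0.19   0.094]
lid_panel 0.98 [0.562 0.    0.088]
```

View pics/w2.png

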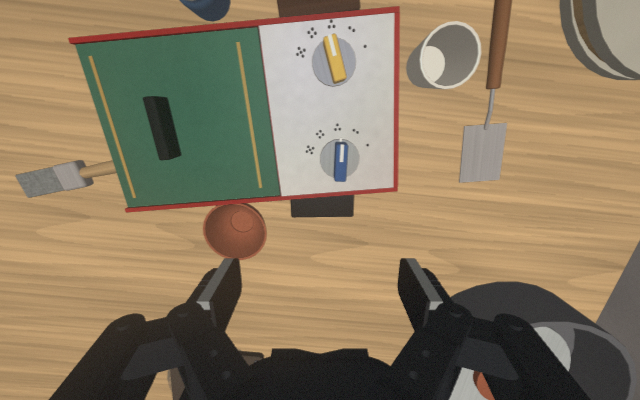

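```bash
cat >> h.py <<'E'
def tri(obs):
    A=[];b=[]
    for d,(u,v) in obs:
        E=np.array(d['extrinsics']);o=-E[:3,:3].T@E[:3,3];r=E[:3,:3].T@np.array([(u-d['cx'])/d['fx'],(v-d['cy'])/d['fy'],1]);r/=np.linalg.norm(r)
        M=np.eye(3)-np.outer(r,r);A.append(M);b.append(M@o)
    A=np.vstack(A);b=np.hstack(b);x=np.linalg.lstsq(A,b,rcond=None)[0];return x.round(4),np.abs(A@x-b).max().round(4)
E
python3 - <<'E'
from h import *
d=snap('wrist');t=snap('top');s=snap('scene')
print('a disc',tri([(d,(339.5,158.5)),(t,(400.8,223.8))]),'b disc',tri([(d,(334,61.5)),(t,(391.2,179.7))]))
C=np.array([ray(d,u,v,.09)[:2] for u,v in((71,40),(398,8),(397,190),(127,210))]);print(C.round(4).tolist())
im=d['color'];a=cv2.resize(im[20:200,270:410],(560,720),interpolation=cv2.INTER_CUBIC)
a=cv2.resize(im[120:200,295:385],(400,356),interpolation=cv2.INTER_CUBIC);b=cv2.resize(im[20:100,290:380],(400,356),interpolation=cv2.INTER_CUBIC)
cv2.imwrite('pics/ab.png',np.hstack([a,b])[:,:,::-1])
# handle
for n,q,box in(('w',d,(90,165,135,190)),('t',t,(195,240,300,325))):
    r0,r1,c0,c1=box;m=(q['color'][r0:r1,c0:c1].max(2)<45).astype(np.uint8)
    k,l,stt,ce=cv2.connectedComponentsWithStats(m);i=1+stt[1:,4].argmax();y,x=np.nonzero(l==i)
    print('handle',n,ce[i]+[c0,r0],stt[i],cv2.minAreaRect(np.column_stack([x+c0,y+r0]).astype(np.float32)))
E
```

```text
a disc (array([ 0.5272, -0.1909,  0.0943]), np.float64(0.0012)) b disc (array([ 0.6322, -0.1686,  0.1099]), np.float64(0.0011))
[[0.6257, 0.1256], [0.6954, -0.2312], [0.4941, -0.271], [0.4264, 0.0867]]
handle w [168.55790785 126.20423412] [ 19   7  28  62 803] ((166.27647399902344, 126.9941177368164), (63.01830291748047, 18.547555923461914), 77.47119140625)
handle t [310.66666667 204.33333333] [10  9  2  2  3] ((310.7500305175781, 204.25003051757812), (1.4142134189605713, 0.7071067094802856), 45.0)
```

View pics/ab.png

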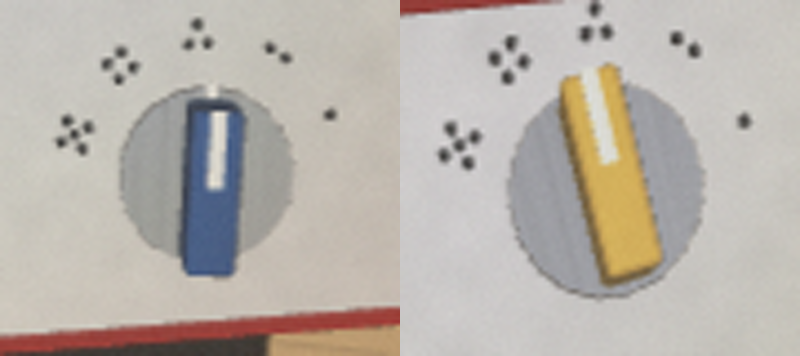

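```bash
python3 - <<'E'
from h import *
d=snap('wrist');t=snap('top')
C=np.array([ray(d,u,v,.09)[:2] for u,v in((71,40),(398,8),(397,190),(127,210))])
L=np.array([[.105,.185],[.105,-.185],[-.105,-.185],[-.105,.185]])
z=(C*[1,1])@[1,1j];l=L@[1,1j];zc=z-z.mean();a=np.angle((np.conj(l)*zc).sum());T=z.mean();print('tin',a,T)
for n,p in(('a',-.055-.11j),('b',.055-.11j)):print(n,np.round(T+p*np.exp(1j*a),4))
f=lambda x,y,o:(o[0]+x/4.444,o[1]+y/4.444)
A=(295,120);B=(290,20)
da=f(207,173,A);db=f(207,188,B)
print('disc',ray(d,*da,.096),ray(d,*db,.096))
print('stereo',tri([(d,da),(t,(400.8,223.8))]),tri([(d,db),(t,(391.2,179.7))]))
for n,p,q,o in(('a',(217,110),(212,274),A),('b',(190,70),(232,275),B)):
    P=ray(d,*f(*p,o),.124);Q=ray(d,*f(*q,o),.124);v=P-Q;h=np.arctan2(v[1],v[0]);print(n,'mid',(P+Q)/2,np.linalg.norm(v),'head',h,'dial',h-a+1.2)
print('handle top',tri([(d,(160,128)),(t,(312,217.5))]),ray(d,159.5,127,.12))
E
```

```text
tin 0.19020915184128137 (0.5604652817409601-0.07284078375392962j)
a (0.5273-0.1913j)
b (0.6353-0.1705j)
disc [ 0.52777694 -0.19243116  0.096     ] [ 0.63493576 -0.17221647  0.096     ]
stereo (array([ 0.5269, -0.193 ,  0.0903]), np.float64(0.0)) (array([ 0.6356, -0.1727,  0.0877]), np.float64(0.0006))
a mid [ 0.52717399 -0.19230794  0.124     ] 0.042945880468539976 head 0.10665703752971631 dial 1.116447885688435
b mid [ 0.63360622 -0.17176709  0.124     ] 0.043848270690360465 head 0.3537135856107825 dial 1.363504433769501
handle top (array([0.5421, 0.0208, 0.1128]), np.float64(0.0011)) [0.54509052 0.01782544 0.12      ]
```

The zoomed crop shows the blue pointer near 3 (dial about 1.12 rad) and the yellow pointer near 3 (about 1.36 rad). Disc heights from two views agree with the text.

```bash
python3 - <<'E'
from h import *
go((.5275,-.192,.119),.107)
E
```

```text
t 3.35 turn [ 0.01 -0.01  0.03] shift [ 23.2  27.1 200.1] q [-0.51 -0.09  1.85 -0.    1.37  0.95]
```

Request:
send_rows(
  rows="0 0 0 23 27 60 0;0 0 0 23 27 110 0;0 0 0 23 27 140 0;0 0 0 23 27 140 0",
)

```text
time: 3.85
eef_pos: [0.5254, -0.1913, 0.1757]
tcp_rot: [0.999, 0.053, -0.003, -0.002]
contact_force: [0.3, 0.1, -0.2]
opening: 0.502
finger_force: 0.0
```

```bash
cat >> h.py <<'E'
A0=.19;T0=np.array([.5605,-.0735])
def tin2w(x,y,z=.09): return np.array([T0[0]+x*np.cos(A0)-y*np.sin(A0),T0[1]+x*np.sin(A0)+y*np.cos(A0),z])
def rect(d,x0,x1,y0,y1,z=.09,s=1000):  # columns=tin x, rows=tin y, s px per m
    c=[(x0,y0),(x1,y0),(x1,y1),(x0,y1)];src=np.float32([px(d,tin2w(*p,z)) for p in c]);dst=np.float32([((p[0]-x0)*s,(p[1]-y0)*s) for p in c])
    return cv2.warpPerspective(d['color'],cv2.getPerspectiveTransform(src,dst),(int((x1-x0)*s),int((y1-y0)*s)),flags=cv2.INTER_LINEAR)
E
python3 - <<'E'
from h import *
s=ctrl.get_state();print(s['eef_pos'],s['opening'],s['qpos'].__class__)
d=snap('wrist','w3.png')
b=rect(d,-.1,0,-.16,-.06,.124,4000);hs=cv2.cvtColor(b,cv2.COLOR_RGB2HSV);cv2.imwrite('pics/r.png',np.hstack([b,rect(d,-.1,.1,-.07,.03,.09,2000).repeat(1,0)[:400] if 0 else cv2.resize(rect(d,-.1,.1,-.06,.04,.09,2000),(800,400))[:, :400]])[:,:,::-1])
E
```

```text
[ 0.52540624 -0.19129443  0.17567316] 0.5024263736174046 <class 'numpy.ndarray'>
```

View pics/w3.png

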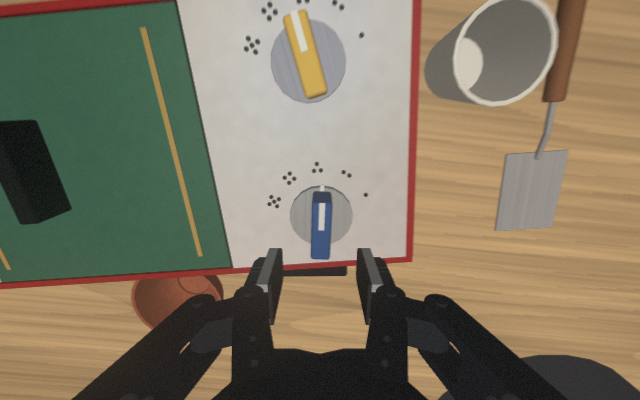

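The view shows the blue bar running from (321,193) to (320,258) and its disc centre at (321,215), midway between the fingers.

```bash
python3 - <<'E'
from h import *
d=snap('wrist')
print('disc',ray(d,321,215,.096),'bar',ray(d,320.7,226,.124), 'disc b',ray(d,308.5,61,.096))
P=ray(d,321.5,193,.124)-ray(d,320,258,.124);print(np.arctan2(P[1],P[0]),np.linalg.norm(P))
h=rect(d,-.04,.04,-.06,.03,.09,1000);print(h.mean(1).round()[20:80:1].astype(int).tolist())
go((.5275,-.192,.119),.107)
E
```

```text
disc [ 0.52991139 -0.19300682  0.096     ] bar [ 0.5326444  -0.19236395  0.124     ] disc b [ 0.63812079 -0.17276832  0.096     ]
0.0879175221231879 0.049178193262312694
[[192, 187, 178], [192, 187, 178], [192, 187, 178], [192, 188, 178], [193, 188, 178], [192, 187, 178], [193, 187, 178], [193, 187, 177], [193, 188, 178], [175, 171, 161], [93, 98, 89], [63, 80, 67], [73, 99, 81], [75, 104, 84], [75, 104, 84], [75, 104, 84], [74, 104, 84], [74, 104, 84], [74, 104, 84], [73, 103, 83], [73, 103, 83], [73, 104, 83], [73, 103, 83], [73, 104, 83], [72, 103, 83], [72, 103, 83], [72, 103, 83], [72, 103, 83], [72, 103, 82], [71, 103, 82], [71, 103, 82], [71, 103, 82], [71, 102, 82], [98, 105, 75], [157, 133, 81], [166, 139, 83], [166, 138, 83], [146, 131, 82], [87, 108, 81], [69, 102, 81], [69, 102, 81], [69, 102, 81], [69, 102, 81], [69, 102, 81], [68, 102, 81], [68, 102, 81], [68, 101, 80], [68, 101, 80], [68, 101, 80], [67, 101, 80], [67, 101, 80], [67, 101, 80], [67, 101, 80], [67, 101, 80], [67, 101, 79], [66, 101, 79], [66, 101, 80], [66, 101, 80], [66, 101, 79], [66, 100, 79]]
t 3.95 turn [ 0.06 -0.08 -0.01] shift [-0.3 -0.7 61.2] q [-0.53  0.11  1.92  0.    1.11  0.93]
```

Request:
send_rows(
  rows="0 0 0 1 0 30 0;0 0 0 1 0 58 0;0 0 0 1 0 60 0;0 0 0 1 0 60 -0.5;0 0 0 1 0 60 -0.8;0 0 0 1 0 60 -1;0 0 0 1 0 60 -1;0 0 0 1 0 60 -1",
  grip_force=20,
)

```text
time: 4.95
eef_pos: [0.5292, -0.1916, 0.1216]
tcp_rot: [0.999, 0.053, 0.001, -0.001]
contact_force: [-0.9, 5.2, 4.9]
opening: 0.156
finger_force: 23.4
```

```bash
cat >> h.py <<'E'
def chk():
    s=ctrl.get_state();d=snap('wrist')
    m=rect(d,-.06,.06,-.03,.03,.09,2000).astype(float);g=m[:,:,0]-m[:,:,1]
    # gold line: r>g on the lid, per column
    g=np.where((g>8)&(m[:,:,2]<130),g,0);c=[np.average(np.arange(len(g)),weights=g[:,k])/2-30 for k in range(g.shape[1]) if g[:,k].sum()>60]
    T=R.from_quat(s['tcp_rot']).as_matrix();h=np.arctan2(T[1,0],T[0,0])
    print('t',round(s['time'],2),'gold y mm',np.median(c).round(2) if c else None,len(c),'head',h.round(4),'dialA',(h-A0+1.2).round(3),'F',np.round(s['contact_force'],1),'M',np.round(s['wrist_torque'],3),'pos',np.round(s['eef_pos'],4),'op',round(s['opening'],3),'q6',round(s['qpos'][5],3))
E
python3 -c "
from h import *
chk()"
```

```text
t 4.95 gold y mm -4.85 240 head 0.1059 dialA 1.116 F [-0.9  5.2  4.9] M [ 0.857  0.228 -0.026] pos [ 0.5292 -0.1916  0.1216] op 0.156 q6 0.935
```

Request:
send_rows(
  rows="0 0 -2 0 -1 0 -1;0 0 -5 0 -1 0 -1;0 0 -8 0 -1 0 -1;0 0 -11 0 -1 0 -1;0 0 -14 0 -1 0 -1;0 0 -17 0 -1 0 -1;0 0 -19 0 -1 0 -1;0 0 -19 0 -1 0 -1",
)

```text
time: 6.0
eef_pos: [0.5291, -0.191, 0.1216]
tcp_rot: [0.976, 0.218, 0.001, -0.0]
contact_force: [-1.3, 4.5, 6.3]
opening: 0.163
finger_force: 23.5
```

```bash
python3 -c "
from h import *
chk()"
```

```text
t 6.0 gold y mm -4.72 233 head 0.4387 dialA 1.449 F [-1.3  4.5  6.3] M [0.784 0.328 0.01 ] pos [ 0.5291 -0.191   0.1216] op 0.163 q6 0.604
```

Request:
send_rows(
  rows="0 0 -1 0.4 -0.9 0 -1;0 0 -2 0.4 -0.9 0 -1;0 0 -3 0.4 -0.9 0 -1;0 0 -3 0.4 -0.9 0 -1",
)

```text
time: 6.55
eef_pos: [0.529, -0.1908, 0.1216]
tcp_rot: [0.97, 0.243, 0.001, 0.001]
contact_force: [-1.6, 1.6, 5.0]
opening: 0.16
finger_force: 23.4
```

```bash
python3 -c "
from h import *
chk()"
```

```text
t 6.55 gold y mm -4.7 225 head 0.4911 dialA 1.501 F [-1.6  1.6  5. ] M [0.408 0.268 0.076] pos [ 0.529  -0.1908  0.1216] op 0.16 q6 0.553
```

Request:
send_rows(
  rows="0 0 -0.8 0 0 0 -1;0 0 -1.6 0 0 0 -1;0 0 -2.4 0 0 0 -1;0 0 -2.4 0 0 0 -1",
)

```text
time: 7.1
eef_pos: [0.529, -0.1907, 0.1216]
tcp_rot: [0.965, 0.263, 0.001, 0.001]
contact_force: [-1.5, 2.8, 5.4]
opening: 0.157
finger_force: 23.5
```

```bash
python3 -c "
from h import *
chk()"
```

```text
t 7.1 gold y mm -4.68 220 head 0.5329 dialA 1.543 F [-1.5  2.8  5.4] M [ 0.476  0.277 -0.057] pos [ 0.529  -0.1907  0.1216] op 0.157 q6 0.511
```

Request:
send_rows(
  rows="0 0 -0.8 0 0 0 -1;0 0 -1.6 0 0 0 -1;0 0 -2.4 0 0 0 -1;0 0 -2.4 0 0 0 -1",
)

```text
time: 7.65
eef_pos: [0.529, -0.1907, 0.1216]
tcp_rot: [0.959, 0.283, 0.001, 0.001]
contact_force: [-2.0, 2.2, 5.2]
opening: 0.159
finger_force: 23.5
```

```bash
python3 -c "
from h import *
chk()"
```

```text
t 7.65 gold y mm -4.67 214 head 0.5748 dialA 1.585 F [-2.   2.2  5.2] M [ 0.484  0.328 -0.044] pos [ 0.529  -0.1907  0.1216] op 0.159 q6 0.469
```

Request:
send_rows(
  rows="0 0 -0.8 0 0 0 -1;0 0 -1.6 0 0 0 -1;0 0 -2.4 0 0 0 -1;0 0 -2.4 0 0 0 -1",
)

```text
time: 8.2
eef_pos: [0.5289, -0.1906, 0.1216]
tcp_rot: [0.953, 0.304, 0.001, 0.001]
contact_force: [-1.9, 2.6, 6.3]
opening: 0.157
finger_force: 23.5
```

```bash
python3 -c "
from h import *
chk()"
```

```text
t 8.2 gold y mm -6.96 209 head 0.6167 dialA 1.627 F [-1.9  2.6  6.3] M [ 0.525  0.409 -0.072] pos [ 0.5289 -0.1906  0.1216] op 0.157 q6 0.427
```

```bash
python3 - <<'E'
from h import *
d=snap('wrist','w4.png');chk()
m=rect(d,-.06,.06,-.05,.03,.09,1000)
for c in(20,50,70,90):print([tuple(int(x) for x in p) for p in m[12:60:1,c]])
E
```

```text
t 8.3 gold y mm -6.9 209 head 0.6167 dialA 1.627 F [-2.1  3.1  5.4] M [ 0.51   0.397 -0.058] pos [ 0.5289 -0.1906  0.1216] op 0.155 q6 0.427
[(184, 177, 168), (185, 177, 168), (185, 178, 170), (183, 177, 168), (185, 177, 167), (183, 177, 167), (184, 176, 167), (185, 177, 168), (139, 118, 110), (54, 65, 56), (66, 90, 73), (71, 100, 80), (70, 100, 80), (70, 100, 80), (70, 98, 78), (69, 99, 77), (70, 99, 80), (67, 98, 78), (71, 100, 80), (70, 100, 80), (69, 99, 78), (67, 97, 77), (69, 98, 78), (66, 96, 77), (65, 97, 76), (66, 97, 77), (66, 97, 76), (67, 97, 78), (65, 96, 76), (66, 96, 76), (66, 98, 78), (73, 95, 73), (148, 122, 72), (160, 132, 78), (162, 133, 79), (156, 130, 78), (85, 105, 79), (66, 99, 79), (64, 96, 76), (66, 99, 78), (66, 97, 76), (64, 97, 74), (61, 96, 73), (63, 97, 76), (64, 97, 76), (64, 97, 78), (67, 98, 78), (63, 96, 76)]
[(185, 181, 172), (184, 182, 172), (185, 182, 172), (186, 183, 174), (185, 181, 173), (186, 183, 175), (185, 183, 173), (184, 181, 172), (124, 103, 96), (55, 65, 56), (68, 92, 76), (71, 100, 82), (71, 100, 81), (71, 99, 80), (71, 99, 81), (70, 9
[... 1192 characters left out ...]
184, 178), (185, 183, 177), (185, 183, 178), (185, 184, 178), (183, 181, 175), (185, 184, 177), (184, 183, 175), (185, 182, 176), (114, 98, 91), (54, 67, 57), (66, 90, 73), (71, 100, 82), (71, 100, 82), (69, 98, 81), (69, 99, 81), (69, 99, 81), (68, 98, 79), (68, 98, 80), (67, 98, 79), (68, 98, 79), (68, 98, 79), (68, 99, 79), (67, 98, 79), (67, 98, 78), (63, 96, 75), (66, 96, 76), (66, 97, 76), (65, 97, 78), (65, 97, 76), (65, 97, 77), (63, 96, 75), (77, 98, 70), (155, 130, 78), (155, 132, 77), (152, 129, 75), (141, 125, 76), (68, 97, 75), (62, 95, 75), (62, 95, 75), (63, 95, 75), (62, 95, 74), (63, 96, 76), (63, 95, 77), (61, 93, 73), (61, 95, 74), (63, 97, 76), (62, 95, 74), (62, 95, 75)]
```

View pics/w4.png

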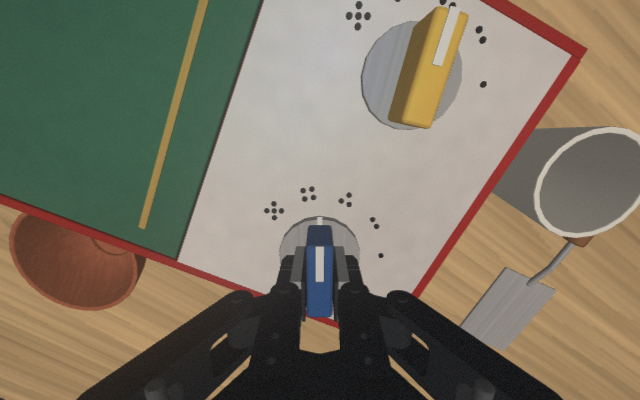

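The lid is still closed and the knob is centred in the fingers at about (319,270). The jump in the reading came from the deck's edge entering my window, so I'll narrow it.

```bash
sed -i 's/rect(d,-.06,.06,-.03,.03,.09,2000)/rect(d,-.06,.06,-.02,.03,.09,2000)/; s#/2-30 for#/2-20 for#' h.py; python3 -c "
from h import *
chk()"
```

```text
t 8.35 gold y mm -4.62 209 head 0.6167 dialA 1.627 F [-2.   2.4  6.3] M [ 0.478  0.31  -0.024] pos [ 0.529  -0.1906  0.1216] op 0.158 q6 0.427
```

Request:
send_rows(
  rows="0 0 -0.8 0 0 0 -1;0 0 -1.6 0 0 0 -1;0 0 -2.4 0 0 0 -1;0 0 -2.4 0 0 0 -1",
)

```text
time: 8.9
eef_pos: [0.5289, -0.1906, 0.1216]
tcp_rot: [0.946, 0.323, 0.001, 0.001]
contact_force: [-2.2, 3.0, 6.6]
opening: 0.157
finger_force: 23.5
```

```bash
python3 -c "
from h import *
chk()"
```

```text
t 8.9 gold y mm -4.5 204 head 0.6586 dialA 1.669 F [-2.2  3.   6.6] M [ 0.519  0.399 -0.001] pos [ 0.5289 -0.1906  0.1216] op 0.157 q6 0.385
```

Request:
send_rows(
  rows="0 0 -0.8 0 0 0 -1;0 0 -1.6 0 0 0 -1;0 0 -2.4 0 0 0 -1;0 0 -2.4 0 0 0 -1",
)

```text
time: 9.45
eef_pos: [0.5289, -0.1905, 0.1216]
tcp_rot: [0.939, 0.343, 0.001, 0.001]
contact_force: [-2.1, 2.9, 6.2]
opening: 0.161
finger_force: 23.5
```

```bash
python3 -c "
from h import *
chk()"
```

```text
t 9.45 gold y mm -4.39 199 head 0.7005 dialA 1.711 F [-2.1  2.9  6.2] M [ 0.57   0.416 -0.004] pos [ 0.5289 -0.1905  0.1216] op 0.161 q6 0.344
```

Request:
send_rows(
  rows="0 0 -0.8 0 0 0 -1;0 0 -1.6 0 0 0 -1;0 0 -2.4 0 0 0 -1;0 0 -2.4 0 0 0 -1",
)

```text
time: 10.0
eef_pos: [0.5288, -0.1905, 0.1216]
tcp_rot: [0.932, 0.363, 0.001, 0.0]
contact_force: [-3.6, 2.7, 6.5]
opening: 0.158
finger_force: 23.5
```

```bash
python3 -c "
from h import *
chk()"
```

```text
t 10.0 gold y mm -4.28 195 head 0.7424 dialA 1.752 F [-3.6  2.7  6.5] M [ 0.591  0.422 -0.022] pos [ 0.5288 -0.1905  0.1216] op 0.158 q6 0.302
```

Request:
send_rows(
  rows="0 0 -0.8 0 -0.3 0 -1;0 0 -1.6 0 -0.6 0 -1;0 0 -2.4 0 -0.6 0 -1;0 0 -2.4 0 -0.6 0 -1",
)

```text
time: 10.55
eef_pos: [0.5288, -0.1904, 0.1216]
tcp_rot: [0.924, 0.382, 0.001, 0.001]
contact_force: [-1.5, 2.1, 4.5]
opening: 0.161
finger_force: 23.4
```

```bash
python3 -c "
from h import *
chk()"
```

```text
t 10.55 gold y mm -4.02 191 head 0.7844 dialA 1.794 F [-1.5  2.1  4.5] M [ 0.387  0.26  -0.006] pos [ 0.5288 -0.1904  0.1216] op 0.161 q6 0.26
```

Request:
send_rows(
  rows="0 0 -0.8 0 0 0 -1;0 0 -1.6 0 0 0 -1;0 0 -2.4 0 0 0 -1;0 0 -2.4 0 0 0 -1",
)

```text
time: 11.1
eef_pos: [0.5287, -0.1903, 0.1216]
tcp_rot: [0.916, 0.402, 0.001, 0.001]
contact_force: [-2.0, 2.1, 6.8]
opening: 0.16
finger_force: 23.4
```

```bash
python3 -c "
from h import *
chk()"
```

```text
t 11.1 gold y mm 1.51 180 head 0.8263 dialA 1.836 F [-2.   2.1  6.8] M [0.458 0.285 0.041] pos [ 0.5287 -0.1903  0.1216] op 0.16 q6 0.218
```

The gold line jumped about 5.5 mm, so the blue catch is in. I'll release it and move to yellow.

Request:
send_rows(
  rows="0 0 0 0 0 0 0;0 0 0 0 0 0 0;0 0 0 0 0 -40 0;0 0 0 0 0 -70 0;0 0 10 40 30 -70 0;0 0 20 88.5 65 -70 0;0 0 27 88.5 65 -70 0;0 0 27 88.5 65 -70 0",
)

```text
time: 12.15
eef_pos: [0.6356, -0.1687, 0.188]
tcp_rot: [0.984, 0.177, -0.001, -0.0]
contact_force: [1.2, 0.3, -0.8]
opening: 0.504
finger_force: 0.0
```

```bash
python3 - <<'E'
from h import *
d=snap('wrist','w5.png');chk();go((.6365,-.1695,.120),.354)
print(px(d,[.6365,-.1695,.096]),px(d,[.6365,-.1695,.124]))
E
```

```text
t 12.2 gold y mm 1.29 227 head 0.3568 dialA 1.367 F [-0.1  1.1  0.1] M [-0.011  0.033  0.022] pos [ 0.6352 -0.1689  0.1884] op 0.504 q6 0.8
t 12.25 turn [-0.    0.02  0.12] shift [ 1.3  1.  68.7] q [-0.41  0.3   1.67 -0.    1.17  0.8 ]
[320.89621856 213.50801986] [321.08637337 227.24137898]
```

View pics/w5.png

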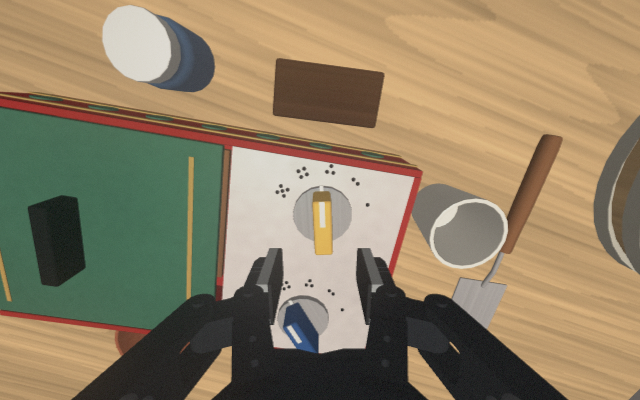

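The yellow bar, (321,193) to (323,254), is centred between the fingers. The lid gap shows at x≈222.

Request:
send_rows(
  rows="0 0 0 1.5 1 35 0;0 0 0 1.5 1 62 0;0 0 0 1.5 1 68 0;0 0 0 1.5 1 68 -0.5;0 0 0 1.5 1 68 -0.8;0 0 0 1.5 1 68 -1;0 0 0 1.5 1 68 -1",
  grip_force=20,
)

```text
time: 13.12
eef_pos: [0.638, -0.1702, 0.1227]
tcp_rot: [0.984, 0.176, 0.001, 0.001]
contact_force: [0.4, -2.5, 3.0]
opening: 0.162
finger_force: 21.6
```

```bash
python3 -c "
from h import *
chk()"
```

```text
t 13.12 gold y mm 1.11 208 head 0.3546 dialA 1.365 F [ 0.4 -2.5  3. ] M [-0.322  0.054  0.088] pos [ 0.638  -0.1702  0.1227] op 0.162 q6 0.803
```

Request:
send_rows(
  rows="0 0 2 0 0.5 0 -1;0 0 5 0 0.5 0 -1;0 0 9 0 0.5 0 -1;0 0 13 0 0.5 0 -1;0 0 17 0 0.5 0 -1;0 0 20 0 0.5 0 -1;0 0 22 0 0.5 0 -1;0 0 22.5 0 0.5 0 -1",
)

```text
time: 14.18
eef_pos: [0.6382, -0.1711, 0.1227]
tcp_rot: [1.0, -0.02, 0.001, 0.001]
contact_force: [-1.4, -3.8, 4.4]
opening: 0.157
finger_force: 22.0
```

```bash
python3 -c "
from h import *
chk()"
```

```text
t 14.18 gold y mm 0.72 90 head -0.0395 dialA 0.97 F [-1.4 -3.8  4.4] M [-0.61  0.11  0.09] pos [ 0.6382 -0.1711  0.1227] op 0.157 q6 1.197
```

```bash
cat >> h.py <<'E'
def gold(n):
    d=snap(n);m=rect(d,-.09,.09,-.02,.03,.09,2000).astype(float);g=m[:,:,0]-m[:,:,1];g=np.where((g>8)&(m[:,:,2]<130)&(m[:,:,0]>80),g,0)
    c=[(k/2-90,np.average(np.arange(len(g)),weights=g[:,k])/2-20) for k in range(g.shape[1]) if g[:,k].sum()>60]
    if len(c)>5: c=np.array(c);print(n,'gold',np.median(c[:,1]).round(2),len(c),'x',c[:,0].min(),c[:,0].max(),c[::max(1,len(c)//8),1].round(1))
    else: print(n,'none')
E
python3 -c "
from h import *
gold('wrist');gold('top');gold('scene')"
```

```text
wrist gold 0.71 142 x -50.5 85.0 [1.8 0.7 0.7 0.7 0.7 0.6 0.8 0.6 0.7]
top gold 2.3 273 x -55.5 80.5 [1.9 2.5 2.4 2.  2.5 2.1 2.  2.2 1.9]
scene gold 2.49 280 x -78.0 85.0 [3.3 3.1 2.6 2.6 2.2 2.9 2.3 2.1]
```

Request:
send_rows(
  rows="0 0 0.8 0 0.4 0 -1;0 0 1.6 0 0.7 0 -1;0 0 2.4 0 0.7 0 -1;0 0 2.4 0 0.7 0 -1",
)

```text
time: 14.88
eef_pos: [0.6382, -0.1713, 0.1227]
tcp_rot: [0.999, -0.041, 0.001, 0.001]
contact_force: [-1.3, -2.8, 6.1]
opening: 0.159
finger_force: 21.5
```

```bash
python3 -c "
from h import *
chk();gold('wrist');gold('top');gold('scene')"
```

```text
t 14.88 gold y mm 0.72 82 head -0.0813 dialA 0.929 F [-1.3 -2.8  6.1] M [-0.445  0.065  0.045] pos [ 0.6382 -0.1713  0.1227] op 0.159 q6 1.237
wrist gold 0.7 133 x -43.5 85.0 [1.8 0.7 0.7 0.7 0.6 0.7 0.5 0.7 0.7]
top gold 2.28 277 x -56.5 81.5 [1.9 2.4 2.5 2.3 2.5 2.1 1.9 2.4 1.9]
scene gold 2.48 299 x -79.0 85.0 [3.  2.7 2.6 2.3 2.5 2.5 2.5 2.1 1.7]
```

Request:
send_rows(
  rows="0 0 0.8 0 0.3 0 -1;0 0 1.6 0 0.3 0 -1;0 0 2.4 0 0.3 0 -1;0 0 2.4 0 0.3 0 -1",
)

```text
time: 15.58
eef_pos: [0.6382, -0.1714, 0.1227]
tcp_rot: [0.998, -0.062, 0.001, 0.001]
contact_force: [-0.4, -2.7, 5.4]
opening: 0.159
finger_force: 21.5
```

```bash
python3 -c "
from h import *
chk();gold('top');gold('scene')"
```

```text
t 15.57 gold y mm 0.71 72 head -0.1232 dialA 0.887 F [-0.4 -2.7  5.4] M [-0.344  0.005  0.065] pos [ 0.6382 -0.1714  0.1227] op 0.159 q6 1.279
top gold 2.26 280 x -58.0 81.5 [2.2 2.3 2.3 2.1 2.5 2.1 2.1 2.2]
scene gold 2.48 299 x -79.0 86.0 [3.  3.1 2.7 2.5 2.1 2.5 2.8 2.  1.9]
```

Request:
send_rows(
  rows="0 0 0.8 0 0.3 0 -1;0 0 1.6 0 0.3 0 -1;0 0 2.4 0 0.3 0 -1;0 0 2.4 0 0.3 0 -1",
)

```text
time: 16.23
eef_pos: [0.6382, -0.1715, 0.1227]
tcp_rot: [0.997, -0.082, 0.001, 0.001]
contact_force: [0.6, -2.3, 5.7]
opening: 0.16
finger_force: 21.5
```

```bash
python3 -c "
from h import *
chk();gold('top');gold('scene')"
```

```text
t 16.23 gold y mm 0.7 61 head -0.1651 dialA 0.845 F [ 0.6 -2.3  5.7] M [-0.273  0.104  0.004] pos [ 0.6382 -0.1715  0.1227] op 0.16 q6 1.32
top gold 2.26 278 x -57.0 81.5 [2.1 2.3 2.5 2.1 2.5 2.  1.8 2.3 2. ]
scene gold 2.47 298 x -79.0 85.5 [3.  2.9 2.8 2.3 2.5 2.5 2.6 2.  1.9]
```

Request:
send_rows(
  rows="0 0 0.8 0 0 0 -1;0 0 1.6 0 0 0 -1;0 0 2.4 0 0 0 -1;0 0 2.4 0 0 0 -1",
)

```text
time: 16.88
eef_pos: [0.6381, -0.1716, 0.1227]
tcp_rot: [0.995, -0.103, 0.001, 0.001]
contact_force: [-0.4, -2.0, 5.6]
opening: 0.157
finger_force: 21.5
```

```bash
python3 -c "
from h import *
chk();gold('top');gold('scene')"
```

```text
t 16.88 gold y mm 0.66 52 head -0.2069 dialA 0.803 F [-0.4 -2.   5.6] M [-0.288  0.055  0.041] pos [ 0.6381 -0.1716  0.1227] op 0.157 q6 1.362
top gold 2.26 278 x -57.0 81.5 [2.1 2.2 2.4 2.2 2.3 2.3 1.9 2.3 1.9]
scene gold 2.49 299 x -78.5 85.5 [3.4 3.  2.8 2.5 2.3 2.6 2.7 2.  1.9]
```

Request:
send_rows(
  rows="0 0 0.8 0 0 0 -1;0 0 1.6 0 0 0 -1;0 0 2.4 0 0 0 -1;0 0 2.4 0 0 0 -1",
)

```text
time: 17.52
eef_pos: [0.6381, -0.1717, 0.1227]
tcp_rot: [0.992, -0.124, 0.001, 0.001]
contact_force: [-0.9, -2.7, 5.8]
opening: 0.163
finger_force: 21.5
```

```bash
python3 -c "
from h import *
chk();gold('top')"
```

```text
t 17.52 gold y mm 0.63 42 head -0.2488 dialA 0.761 F [-0.9 -2.7  5.8] M [-0.376  0.077  0.017] pos [ 0.6381 -0.1717  0.1227] op 0.163 q6 1.404
top gold 2.29 279 x -57.5 81.5 [2.3 2.2 2.5 2.3 2.3 2.4 1.9 2.3 1.9]
```

Request:
send_rows(
  rows="0 0 0.8 0 0.2 0 -1;0 0 1.6 0 0.2 0 -1;0 0 2.4 0 0.2 0 -1;0 0 2.4 0 0.2 0 -1",
)

```text
time: 18.12
eef_pos: [0.6381, -0.1718, 0.1227]
tcp_rot: [0.989, -0.145, 0.001, 0.001]
contact_force: [-1.3, -2.3, 5.5]
opening: 0.163
finger_force: 21.5
```

```bash
python3 -c "
from h import *
chk();gold('top')"
```

```text
t 18.12 gold y mm 0.66 32 head -0.2907 dialA 0.719 F [-1.3 -2.3  5.5] M [-0.335  0.07   0.067] pos [ 0.6381 -0.1718  0.1227] op 0.163 q6 1.445
top gold 2.28 279 x -57.5 81.5 [2.  2.3 2.5 2.1 2.4 2.2 1.8 2.3 2. ]
```

Request:
send_rows(
  rows="0 0 0.8 0 0 0 -1;0 0 1.6 0 0 0 -1;0 0 2.4 0 0 0 -1;0 0 2.4 0 0 0 -1",
)

```text
time: 18.73
eef_pos: [0.6381, -0.172, 0.1227]
tcp_rot: [0.986, -0.166, 0.001, 0.001]
contact_force: [-0.4, -1.9, 6.6]
opening: 0.16
finger_force: 21.5
```

```bash
python3 -c "
from h import *
chk();gold('top')"
```

```text
t 18.73 gold y mm 0.6 23 head -0.3326 dialA 0.677 F [-0.4 -1.9  6.6] M [-0.322  0.052  0.052] pos [ 0.6381 -0.172   0.1227] op 0.16 q6 1.487
top gold 2.26 277 x -57.0 81.5 [2.1 2.4 2.6 2.2 2.3 2.  1.7 2.2 1.9]
```

Request:
send_rows(
  rows="0 0 0.8 0 0 0 -1;0 0 1.6 0 0 0 -1;0 0 2.4 0 0 0 -1;0 0 2.4 0 0 0 -1",
)

```text
time: 19.32
eef_pos: [0.638, -0.1721, 0.1227]
tcp_rot: [0.983, -0.186, 0.001, 0.001]
contact_force: [-0.7, -3.4, 7.0]
opening: 0.16
finger_force: 21.5
```

```bash
python3 -c "
from h import *
chk();gold('top')"
```

```text
t 19.32 gold y mm 0.55 13 head -0.3745 dialA 0.635 F [-0.7 -3.4  7. ] M [-0.406  0.072  0.046] pos [ 0.638  -0.1721  0.1227] op 0.16 q6 1.529
top gold 2.3 279 x -57.5 81.5 [2.1 2.5 2.5 2.2 2.2 2.2 1.9 2.3 2. ]
```

Request:
send_rows(
  rows="0 0 0.8 0.1 0.4 0 -1;0 0 1.6 0.1 0.4 0 -1;0 0 2.4 0.1 0.4 0 -1;0 0 2.4 0.1 0.4 0 -1",
)

```text
time: 19.92
eef_pos: [0.638, -0.1721, 0.1227]
tcp_rot: [0.978, -0.207, 0.001, 0.0]
contact_force: [-0.6, -1.6, 5.2]
opening: 0.158
finger_force: 21.5
```

```bash
python3 -c "
from h import *
chk();gold('top')"
```

```text
t 19.93 gold y mm 0.66 11 head -0.4163 dialA 0.594 F [-0.6 -1.6  5.2] M [-0.299  0.083  0.081] pos [ 0.638  -0.1721  0.1227] op 0.158 q6 1.571
top gold 2.26 283 x -59.5 81.5 [2.4 2.4 2.6 2.  2.5 2.2 1.9 2.2 1.7]
```

Request:
send_rows(
  rows="0 0 0.8 0 0 0 -1;0 0 1.6 0 0 0 -1;0 0 2.4 0 0 0 -1;0 0 2.4 0 0 0 -1",
)

```text
time: 20.52
eef_pos: [0.6379, -0.1723, 0.1227]
tcp_rot: [0.974, -0.227, 0.001, 0.0]
contact_force: [-1.6, -3.3, 6.1]
opening: 0.157
finger_force: 21.4
```

```bash
python3 -c "
from h import *
chk();gold('top')"
```

```text
t 20.52 gold y mm 0.67 11 head -0.4583 dialA 0.552 F [-1.6 -3.3  6.1] M [-0.351  0.082  0.077] pos [ 0.6379 -0.1723  0.1227] op 0.157 q6 1.612
top gold 2.29 284 x -60.5 81.0 [2.7 2.4 2.5 2.4 2.1 2.2 2.  2.3 1.9]
```

Request:
send_rows(
  rows="0 0 0.8 0 0.4 0 -1;0 0 1.6 0 0.4 0 -1;0 0 2.4 0 0.4 0 -1;0 0 2.4 0 0.4 0 -1",
)

```text
time: 21.12
eef_pos: [0.6378, -0.1724, 0.1226]
tcp_rot: [0.969, -0.248, 0.001, 0.0]
contact_force: [-0.9, -2.6, 6.0]
opening: 0.158
finger_force: 21.4
```

```bash
python3 -c "
from h import *
chk();gold('top')"
```

```text
t 21.12 gold y mm 0.55 11 head -0.5002 dialA 0.51 F [-0.9 -2.6  6. ] M [-0.298 -0.017  0.077] pos [ 0.6378 -0.1724  0.1226] op 0.158 q6 1.654
top gold 2.27 283 x -59.0 82.0 [2.4 2.3 2.5 2.2 2.3 2.1 2.2 2.2 1.9]
```

Request:
send_rows(
  rows="0 0 0.8 0 0 0 -1;0 0 1.6 0 0 0 -1;0 0 2.4 0 0 0 -1;0 0 2.4 0 0 0 -1",
)

```text
time: 21.72
eef_pos: [0.6378, -0.1724, 0.1227]
tcp_rot: [0.963, -0.268, 0.001, 0.0]
contact_force: [-1.2, -1.6, 6.5]
opening: 0.165
finger_force: 21.4
```

```bash
python3 -c "
from h import *
chk();gold('top')"
```

```text
t 21.73 gold y mm 0.64 13 head -0.5421 dialA 0.468 F [-1.2 -1.6  6.5] M [-0.3    0.106  0.057] pos [ 0.6378 -0.1724  0.1227] op 0.165 q6 1.696
top gold 2.39 283 x -60.5 81.5 [2.6 2.4 2.7 2.2 2.3 2.2 2.3 2.2 1.9]
```

Request:
send_rows(
  rows="0 0 0.6 0 0 0 -1;0 0 1.2 0 0 0 -1;0 0 1.8 0 0 0 -1;0 0 1.8 0 0 0 -1",
)

```text
time: 22.32
eef_pos: [0.6378, -0.1725, 0.1227]
tcp_rot: [0.959, -0.283, 0.001, 0.0]
contact_force: [-1.2, -2.3, 5.7]
opening: 0.156
finger_force: 21.4
```

```bash
python3 -c "
from h import *
chk();gold('top')"
```

```text
t 22.32 gold y mm 0.61 13 head -0.5735 dialA 0.437 F [-1.2 -2.3  5.7] M [-0.302  0.104 -0.017] pos [ 0.6378 -0.1725  0.1227] op 0.156 q6 1.727
top gold 2.43 285 x -59.5 82.5 [2.4 2.3 2.7 2.5 2.8 2.5 2.3 2.4 1.9]
```

Request:
send_rows(
  rows="0 0 0.8 0 0.2 0 -1;0 0 1.6 0 0.2 0 -1;0 0 2.2 0 0.2 0 -1;0 0 2.2 0 0.2 0 -1",
)

```text
time: 22.92
eef_pos: [0.6377, -0.1726, 0.1227]
tcp_rot: [0.954, -0.301, 0.001, 0.0]
contact_force: [-0.4, -2.1, 5.6]
opening: 0.159
finger_force: 21.4
```

```bash
python3 -c "
from h import *
chk();gold('top');gold('scene')"
```

```text
t 22.93 gold y mm 0.64 13 head -0.6118 dialA 0.398 F [-0.4 -2.1  5.6] M [-0.314  0.105  0.038] pos [ 0.6377 -0.1726  0.1227] op 0.159 q6 1.765
top gold 2.57 285 x -60.0 82.0 [2.6 2.5 2.8 2.7 2.6 2.4 2.5 2.3 2.2]
scene gold 2.7 293 x -79.0 85.5 [3.  3.2 3.2 2.7 2.5 2.6 2.5 2.7 2.5]
```

Request:
send_rows(
  rows="0 0 0.6 0 0 0 -1;0 0 1.2 0 0 0 -1;0 0 1.8 0 0 0 -1;0 0 1.8 0 0 0 -1",
)

```text
time: 23.58
eef_pos: [0.6377, -0.1727, 0.1227]
tcp_rot: [0.949, -0.316, 0.001, 0.0]
contact_force: [-1.9, -1.5, 6.1]
opening: 0.158
finger_force: 21.4
```

```bash
python3 -c "
from h import *
chk();gold('top')"
```

```text
t 23.57 gold y mm 0.75 11 head -0.6432 dialA 0.367 F [-1.9 -1.5  6.1] M [-0.31   0.093  0.081] pos [ 0.6377 -0.1727  0.1227] op 0.158 q6 1.797
top gold 2.62 284 x -59.5 82.0 [2.4 2.8 2.9 2.4 2.8 2.4 2.3 2.4 2. ]
```

Request:
send_rows(
  rows="0 0 0.6 0 0 0 -1;0 0 1.2 0 0 0 -1;0 0 1.8 0 0 0 -1;0 0 1.8 0 0 0 -1",
)

```text
time: 24.18
eef_pos: [0.6376, -0.1727, 0.1227]
tcp_rot: [0.944, -0.331, 0.001, 0.0]
contact_force: [-1.1, -1.6, 5.6]
opening: 0.158
finger_force: 20.2
```

```bash
python3 -c "
from h import *
chk();gold('top')"
```

```text
t 24.18 gold y mm 7.24 11 head -0.6747 dialA 0.335 F [-1.1 -1.6  5.6] M [-0.326  0.145  0.013] pos [ 0.6376 -0.1727  0.1227] op 0.158 q6 1.828
top gold -14.62 312 x -70.0 85.5 [  9.4   9.4 -14.7 -14.9 -14.5 -14.7 -14.7 -14.5]
```

The lid jumped again, by about 7 mm, so the yellow catch is in. I'll release it and move to the handle.

Request:
send_rows(
  rows="0 0 0 0 0 0 0;0 0 0 0 0 0 0;0 0 0 0 0 -40 0;0 0 0 0 0 -70 0;0 0 -10 -50 -25 -70 0;0 0 -20 -100 -50 -70 0;0 0 -30 -150 -75 -70 0;0 0 -40 -204 -100 -70 0",
)

```text
time: 25.28
eef_pos: [0.5384, 0.0349, 0.1902]
tcp_rot: [1.0, 0.015, -0.001, -0.0]
contact_force: [1.1, 0.1, 0.9]
opening: 0.495
finger_force: 0.0
```

Request:
send_rows(
  rows="0 0 -9.5 0 0 0 0;0 0 -9.5 0 0 0 0;0 0 -9.5 0 0 0 0",
)

```text
time: 25.65
eef_pos: [0.5399, 0.0329, 0.1907]
tcp_rot: [0.996, 0.093, -0.0, -0.0]
contact_force: [0.1, -1.0, 0.3]
opening: 0.497
finger_force: 0.0
```

```bash
python3 - <<'E'
from h import *
d=snap('wrist','w6.png');t=snap('top');chk();go((.541,.033,.115),.19)
for n,q,c in(('w',d,None),('t',t,None)):
    P=[.541,.033,.12];print(n,px(q,P))
E
```

```text
t 25.75 gold y mm -9.57 240 head 0.1876 dialA 1.198 F [-0.2  0.5  1.6] M [-0.009 -0.014  0.012] pos [0.54   0.0326 0.1907] op 0.501 q6 1.256
t 25.8 turn [-0.01  0.02 -0.12] shift [ 1.1 -0.2 75.8] q [-0.13  0.05  1.96  0.    1.13  1.26]
w [319.63431776 223.00777049]
t [306.52743245 217.22341383]
```

View pics/w6.png

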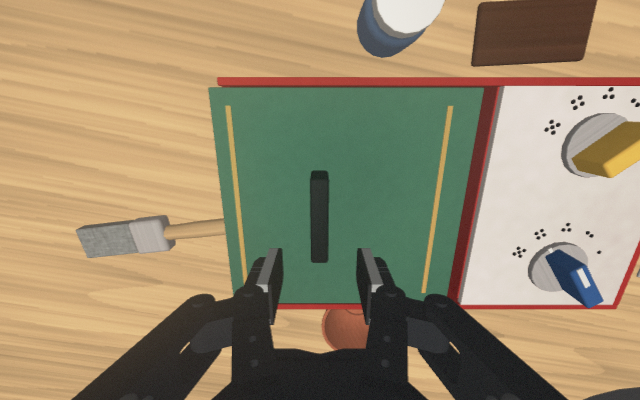

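The handle is centred between the fingers at about (319,220), and the lid gap (~13 mm) is visible at x≈475. Now I'll lower and pinch.

Request:
send_rows(
  rows="0 0 0 1 0 35 0;0 0 0 1 0 65 0;0 0 0 1 0 76 0;0 0 0 1 0 76 -0.5;0 0 0 1 0 76 -0.8;0 0 0 1 0 76 -1;0 0 0 1 0 76 -1",
  grip_force=20,
)

```text
time: 26.68
eef_pos: [0.5415, 0.0332, 0.116]
tcp_rot: [0.995, 0.095, 0.001, 0.0]
contact_force: [1.4, -0.2, 0.9]
opening: 0.157
finger_force: 25.1
```

```bash
python3 -c "
from h import *
chk();gold('top')"
```

```text
t 26.68 gold y mm -10.1 240 head 0.19 dialA 1.2 F [ 1.4 -0.2  0.9] M [-0.216 -0.071 -0.16 ] pos [0.5415 0.0332 0.116 ] op 0.157 q6 1.255
top gold -14.68 351 x -90.0 85.0 [-17.3 -13.9 -13.7 -14.6 -15.1 -14.9 -15.  -14.3 -14.5]
```

Request:
send_rows(
  rows="0 0 0 0 -3 0 -1;0 0 0 0 -10 0 -1;0 0 0 0 -18 0 -1;0 0 0 0 -26 0 -1;0 0 0 0 -34 0 -1;0 0 0 0 -42 0 -1;0 0 0 0 -49 0 -1;0 0 0 0 -53 0 -1",
)

```text
time: 27.78
eef_pos: [0.5315, 0.0863, 0.1159]
tcp_rot: [0.995, 0.095, 0.001, 0.0]
contact_force: [1.0, -0.8, 5.7]
opening: 0.159
finger_force: 25.8
```

Request:
send_rows(
  rows="0 0 0 0 -1.5 0 -1;0 0 0 0 -3 0 -1;0 0 0 0 -4 0 -1;0 0 0 0 -4 0 -1",
)

```text
time: 28.28
eef_pos: [0.531, 0.089, 0.116]
tcp_rot: [0.995, 0.095, 0.001, 0.001]
contact_force: [0.6, -4.8, 5.3]
opening: 0.159
finger_force: 25.9
```

```bash
python3 -c "
from h import *
chk();d=(np.array(ctrl.get_state()['eef_pos'])-[.5415,.0332,.116]);print(-d[0]*np.sin(A0)+d[1]*np.cos(A0),d[0]*np.cos(A0)+d[1]*np.sin(A0))"
```

```text
t 28.27 gold y mm 3.46 240 head 0.1909 dialA 1.201 F [ 0.6 -4.8  5.3] M [-0.77  -0.238 -0.188] pos [0.531 0.089 0.116] op 0.159 q6 1.359
0.056769503998065914 0.00020907635410863726
```

Request:
send_rows(
  rows="0 0 0 0 -0.8 0 -1;0 0 0 0 -0.8 0 -1",
)

```text
time: 28.58
eef_pos: [0.531, 0.089, 0.116]
tcp_rot: [0.995, 0.095, 0.001, 0.002]
contact_force: [2.0, -7.8, 5.0]
opening: 0.159
finger_force: 25.9
```

```bash
python3 -c "
from h import *
chk()"
```

```text
t 28.57 gold y mm 3.43 240 head 0.1911 dialA 1.201 F [ 2.  -7.8  5. ] M [-1.009 -0.267 -0.11 ] pos [0.531 0.089 0.116] op 0.159 q6 1.361
```

Request:
send_rows(
  rows="0 0 0 0 1.5 0 -1;0 0 0 0 1.5 0 -0.3;0 0 0 0 1.5 0 0;0 0 0 0 1.5 0 0;0 0 0 0 1.5 -40 0;0 0 0 0 1.5 -90 0;0 0 0 0 1.5 -120 0;0 0 0 0 1.5 -120 0",
)

```text
time: 29.62
eef_pos: [0.5316, 0.0889, 0.238]
tcp_rot: [0.995, 0.095, 0.003, 0.0]
contact_force: [-0.3, 0.0, -0.3]
opening: 0.503
finger_force: 0.0
```

```bash
python3 - <<'E'
from h import *
chk();d=snap('wrist');t=snap('top');cv2.imwrite('pics/end.png',np.hstack([cv2.resize(d['color'],(400,250)),cv2.resize(t['color'][130:280,200:460],(400,250))])[:,:,::-1])
E
```

```text
t 29.62 gold y mm 8.84 240 head 0.1907 dialA 1.201 F [-0.3  0.  -0.3] M [-0.008 -0.028 -0.051] pos [0.5316 0.0889 0.238 ] op 0.503 q6 1.357
```

View pics/end.png

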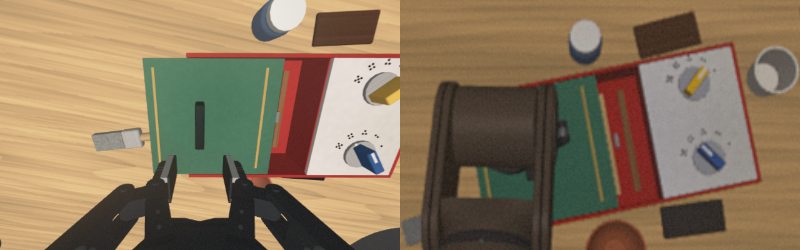

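The picture shows the lid fully open, with the gap from x≈280 to 330 in the left view. The gripper is clear of it and the other things are where they were.

```bash
python3 -c "
from h import *
print(ctrl.sign_off())"
```

```text
the job is handed in; nothing more can be done
None
```

The tin is open and handed in at about 30 s: the blue dial caught near 1.84 rad, then the yellow near 0.34 rad. I drew the lid to its stop and let go, and nothing else on the table was moved.

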